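Gauge the sleeve of a television stand casting and hold the gauge up for reading

TASK

Check the depth of the steel sleeve on the stand casting: lift the gauge with the longer rod out of its cradle, slide the rod gently into the sleeve until its collar stops against the mouth, then draw it right out again. Carry it to the reading stand and finish while holding it there: rod level and lined up with the long way of the white plate, tip about 20 mm above the middle of the plate, not touching it, and the gauge still in the gripper and kept still. Leave the other gauge and the loose things on the bench where they are.

Things in the scene. Friction and masses are not known exactly. Their poses are not given: they have to be found in the camera images.
- gauge: the long depth gauge, 0.13 to 0.20 kg, lying level in a black cradle, axis 45 mm above the bench. Origin: centre of the collar's front face. +x runs along the rod to its tip, +z is up. Steel rod 10 mm diameter, 80 mm long in front of the collar (last 4 mm tapered to 5 mm); collar 30 mm diameter, x -6 to 0 mm; square aluminium handle 18 x 18 mm from x -96 to -6 mm
- gauge_tip (a point): centre of the long gauge's rod tip, gauge frame x = 80 mm
- gauge_grip (a point): middle of the long gauge's handle, gauge frame x = -51 mm, near the centre of mass: grip here across the 18 mm flats. The cradle carries the handle at x -93 to -83 mm and the rod at x 17 to 27 mm in open-topped notches (lift straight up); between them only its base, 8 mm thick, lies under the handle
- short_gauge: another gauge in an identical cradle, alike but for its rod of only 45 mm; to be left. The two gauges change places from run to run. Origin and axes as for the long gauge
- bracket: aluminium stand casting fixed to the bench, base 100 x 70 x 8 mm, with a level steel sleeve (tube) on a web. Origin: bench level under the base's middle. +x runs level along the sleeve axis, mouth inwards (roughly -y of the robot, within 0.3 rad); the rod enters along +x. Sleeve axis 100 mm above the bench at y = 0. Highest point 114 mm
- sleeve_mouth (a point): centre of the sleeve's mouth, bracket frame (-45, 0, 100) mm. Sleeve 28 mm outside, bore 13 mm, 90 mm long, open at both ends: the 80 mm rod goes in fully until the collar meets the rigid mouth
- stand: reading stand fixed to the bench: dark foot, post and a white plate 80 mm (x) by 50 mm (y) with black scale ticks, plate top 70 mm above the bench. Origin: bench level under the plate's middle. x is the long way of the plate, roughly -y of the robot, within 0.3 rad. Either way round will do for the rod
- plate_mid (a point): middle of the white plate's top face, 70 mm above the bench
- tape: roll of masking tape lying flat, 72 mm diameter, 18 mm high, loose; origin centre of its underside
- screwdriver: screwdriver, 190 mm long, loose, near the far edge of the bench; origin centre of its underside
- speaker: bare loudspeaker driver, 80 mm diameter, 40 mm high, loose, at the robot's right; origin centre of its underside
- can: spray-sized can, 52 mm diameter, 150 mm high, loose, at the robot's far right; origin centre of its underside
Not all that is in view belongs to the job. Leave any orange look-alike of the gauge alone. What is shaped like the bracket but yellow is not meant.

How it is judged:
On the way, in this order (a step that is already met when the one before it is completed fails the run):
1. the long gauge's rod is in the sleeve with its collar against the mouth (within 3.5 mm) (x of gauge in the frame of bracket above -0.0485 m and distance between gauge and sleeve_mouth below 0.006 m and angle between the x axis of gauge and the x axis of bracket, either way round below 0.08 rad), for 0.2 s.
2. the rod is drawn right out of the sleeve (tip at least 10 mm clear of the mouth), the gauge held (x of gauge_tip in the frame of bracket below -0.055 m and contact force between the fingers and gauge above 2 N), for 0.1 s.
At the end, for the whole second after the job is handed in: long gauge held still in the gripper, clear of the stand, rod level within 6 degrees and within 11 degrees of the plate's long way, tip within 15 mm of the plate's middle seen from above and 6 to 40 mm above it; the other gauge and loose things within 30 mm of where they were (contact force between the fingers and gauge above 2 N and horizontal distance between gauge_tip and plate_mid below 0.015 m and height (world z) of gauge_tip between 0.076 and 0.11 m and angle between gauge's own x axis and vertical between 1.4658 and 1.6758 rad and angle between the x axis of gauge and the x axis of stand, either way round below 0.2 rad and contact force between gauge and stand below 0.2 N and linear speed of gauge below 0.02 m/s and distance of each of short_gauge, tape, screwdriver, speaker, can from where it was at the start of the episode below 0.03 m); the arm keeps its last pose, push and grip.
It fails at once if the gauge was rammed against the casting (over 50 N) (contact force between gauge and bracket above 50 N).
It fails at once if the short gauge or a loose thing was displaced by more than 30 mm (distance of any of short_gauge, tape, screwdriver, speaker, can from where it was at the start of the episode above 0.03 m).
It also fails if it takes over 45 s, if anything falls off the work surface, if the arm or the gripper's body presses on something with over 40 N, if the wrist force passes 120 N, or if a joint passes its speed limit or range.

ROBOT

A 7-joint arm with a two-finger parallel gripper is mounted at the origin on the work surface. World frame = base frame: x ahead of the robot, y to its left, z up, the work surface at z = 0. Lengths are in m, angles in rad, forces in N, time in s.
With the tool pointing down it reaches from about 0.4 to 0.9 m from the base axis. Payload 5.6 kg.
Tool frame: the origin (TCP) lies on the mounting face of the last link; the fingertips stand 190 mm ahead of it and the grasp point (between the pads) lies robot.tcp_to_grasp ahead of it (robot.tcp_to_grasp is the distance from the TCP to the grasp point, in m); z points along the fingers, y is the line along which they close (so a half turn about z gives the same grasp; the last joint's range is limited). The gripper opens to 92 mm and grips with 3 to 60 N. Pads are 20 mm wide; open, the fingers measure 128 mm over their backs; the gripper's body (75 mm by 189 mm) begins 69 mm behind the grasp point.
Start: joints at [1.075, 0.468, -0.012, 1.603, 0.006, 1.071, -0.056], TCP at [0.284, -0.585, 0.405] pointing down, gripper open.
Joint ranges: [-2.53, 2.53], [-0.31, 2.02], [-1.57, 1.55], [0.28, 2.44], [-1.29, 4.43], [0.15, 1.84], [-2.92, 2.92]. Speed limits (rad/s): [2.57, 2.57, 3.14, 3.14, 3.14, 3.14, 3.14].

INTERFACE

Orientations are given as a unit quaternion [w, x, y, z].
In Python, from bench import robot gives the robot as it stands. The module is installed in compiled form; this text tells all that it offers.
- The arm moves only by the tool play_rows, never from a script. Its argument "series" is a list of rows, each a list of 7 numbers: the shift along the tool's x, y, z in m, then the turn, a rotation vector about the tool's x, y, z in degrees, then the opening, from 0 (shut) to 1 (fully open). A call has 1 to 5 rows; each row shifts and turns the commanded pose from where the row before left it, along the tool's axes as they then stand; what a row does not reach is not made up. A row lasts 1/10 s, in which the tool goes at most 50 mm and 8.59 degrees, less where a joint would pass 70% of its speed; a pose out of reach is approached as far as the arm can. A call with a gripper value outside its range is refused whole. The fingers move at their own pace and stop on an object; "grip_force" is the grip in N (left out, the last holds). Time passes only in rows, so rows that do not move let the fingers close. It gives the time, the measured TCP pose, the force, the opening and the grip force at its end, in the units of the state.
- robot.sense(): the state, without advancing time (a new reading comes with each control period).
- robot.camera(name): name is "scene" or "top" or "wrist"; returns a dict with "frame" (384x512x3 uint8, red, green, blue), "range_z" (384x512 float32, m along the optical axis (not along the pixel's ray), 0 where there is no reading), "fx", "fy", "cx", "cy" (pixels), "R" (3x3) and "t" (3): a world point X has camera coordinates R X + t; the wrist camera has in their place "hand_eye" (4x4, takes a point from camera to tool coordinates, whose origin is the TCP and whose axes are the flange's). Camera axes: x right, y down, z forward; pixel columns grow to the right and rows downward; lengths in m; the calibration is good to about 2 mm. A picture is of the moment at which its call begins: read the wrist's pose just before it.
- robot.sign_off(): hands the job in; it is judged then, once.
The state is a dict: "t": time; "joint_pos": joint angles; "qd": joint speeds; "effort": joint torques, N m; "position": TCP position; "ee_rot": TCP orientation; "wrist_force": force on the tool from outside, world axes, zero at the start; "wrist_torque": the same for the moment, N m; "width": finger opening in m; "gripper_force": force on a finger pad.
Only numpy, scipy, OpenCV 4.12 (cv2) and the standard library are available. Lean on these libraries where they do the work, as an engineer would, in place of code of your own. Each camera call takes 0.05 s, during which the arm holds its last target. There are 200 camera calls.

## Working session

There is one attempt and no reset: what is moved stays moved. The work goes in short steps, Python scripts to look and compute and a tool call to move; the robot and the scene stay as the last step left them, time stands still between calls to the robot, and variables do not carry over. Pictures are saved under pics/ and viewed, at most 10 in all, crops included, and the job is handed in when it is done.

Besides the shell and the picture viewer there is one more tool, called after "Call:" as name(argument=value, ...) on one line, values as JSON. play_rows: Moves the arm, as the interface text tells. Its arguments: {"type":"object","properties":{"series":{"type":"array","items":{"type":"array","items":{"type":"number"}}},"grip_force":{"type":"number"}},"required":["series"]}

```bash
mkdir -p pics; python3 - <<'E'
from bench import robot
import cv2,numpy as np,pickle
s=robot.sense();print({k:np.round(v,3) for k,v in s.items()},robot.tcp_to_grasp)
d={}
for n in("scene","top"):
    c=robot.camera(n);d[n]=c
    cv2.imwrite(f"pics/{n}0.png",cv2.resize(c["frame"][:,:,::-1],(800,600)))
    print(n,c["fx"],c["cx"],c["cy"],np.round(c["R"],3).tolist(),c["t"])
pickle.dump(d,open("d0.pkl","wb"))
E
```

```text
{'t': np.float64(0.0), 'joint_pos': array([ 1.075,  0.468, -0.012,  1.604,  0.006,  1.071, -0.056]), 'qd': array([-0.   ,  0.001, -0.   , -0.002,  0.001, -0.001,  0.002]), 'effort': array([ 0.0000e+00, -5.2058e+01, -1.2000e-02, -2.4375e+01, -5.7000e-02,
        1.7000e-02,  0.0000e+00]), 'position': array([ 0.284, -0.584,  0.404]), 'ee_rot': array([-0.001,  0.974,  0.224, -0.   ]), 'wrist_force': array([-0.23 ,  0.194, -0.378]), 'wrist_torque': array([-0.009, -0.014,  0.033]), 'gripper_force': np.float64(0.0), 'width': np.float64(0.092)} 0.1714
scene 427.4506017889124 249.15570378450826 189.0862303194632 [[0.02, 1.0, -0.005], [0.868, -0.02, -0.496], [-0.496, 0.005, -0.868]] [ 0.08392897 -0.41291418  1.35808162]
top 477.81063807855304 252.2092043698037 192.80714119219098 [[0.028, -0.999, 0.019], [-0.995, -0.03, -0.093], [0.094, -0.017, -0.995]] [-0.11174588  0.52146144  1.28510593]
```

View pics/top0.png

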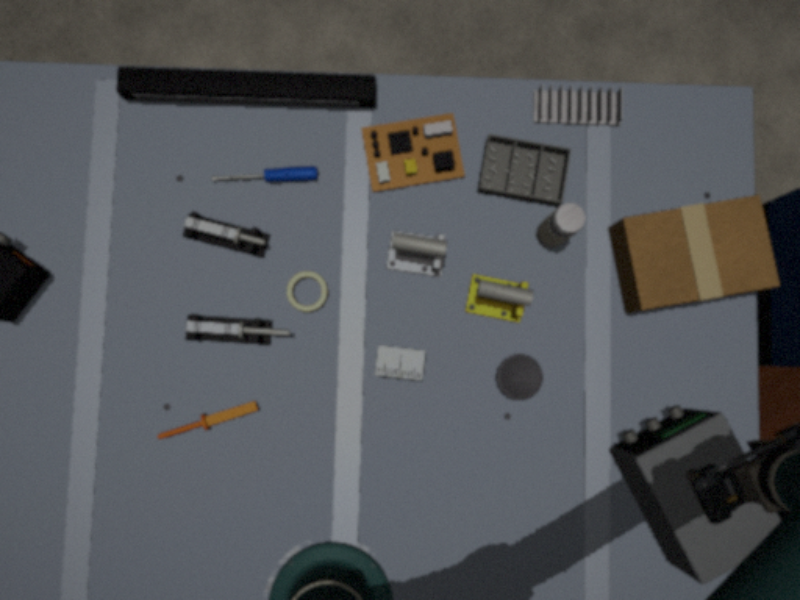

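View pics/scene0.png

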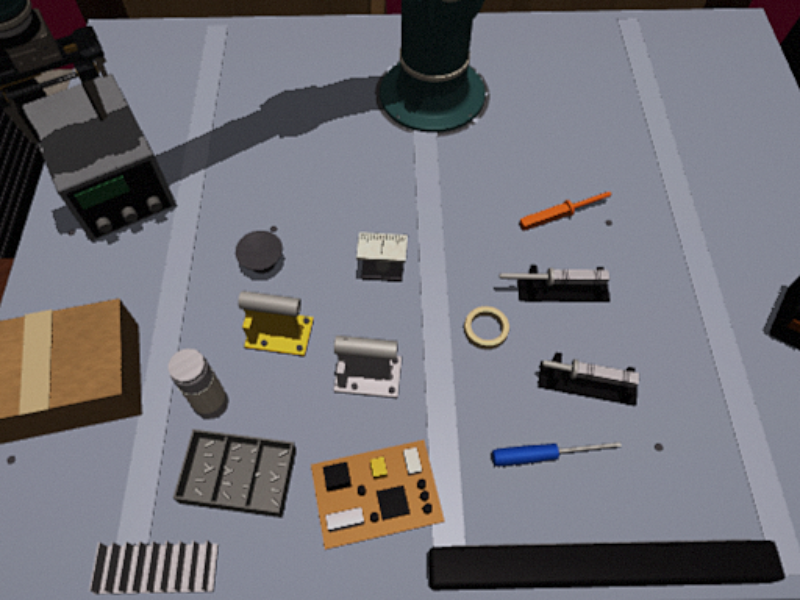

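Top view (800x600): cradled gauges are at (225,234), with the short rod, and (240,329), with the rod out to (292,333). An orange look-alike is at (210,420), the silver bracket at (417,252), the yellow decoy at (500,298) and the stand at (400,362). The gauge at (240,329) has the longer rod, so it fits. I'll confirm that in a crop and measure.

```bash
cat > h.py <<'E'
import numpy as np,cv2
def plane(c,uv,z):
    uv=np.atleast_2d(np.asarray(uv,float)); R,t=np.asarray(c["R"]),np.asarray(c["t"])
    d=np.c_[(uv[:,0]-c["cx"])/c["fx"],(uv[:,1]-c["cy"])/c["fy"],np.ones(len(uv))]@R
    o=-R.T@t
    return o+d*((np.asarray(z)-o[2])/d[:,2])[:,None]
def cloud(c):
    h,w=c["range_z"].shape;u,v=np.meshgrid(np.arange(w),np.arange(h));z=c["range_z"]
    p=np.stack([(u-c["cx"])/c["fx"]*z,(v-c["cy"])/c["fy"]*z,z],-1)
    return (p-np.asarray(c["t"]))@np.asarray(c["R"])
E
python3 - <<'E'
import pickle,cv2,numpy as np
from h import *
d=pickle.load(open("d0.pkl","rb"))
c=d["top"]
im=c["frame"]
cr=cv2.resize(im[125:250,105:345],(800,417),interpolation=cv2.INTER_CUBIC)[:,:,::-1]
cv2.imwrite("pics/crop1.png",cv2.convertScaleAbs(cr,alpha=1.4))
P=cloud(c);g=cv2.cvtColor(im,cv2.COLOR_RGB2GRAY)
print("bench z",np.median(P[230:300,150:200,2]))
def S(box,zlo,zhi,gmin,nm):
    u0,u1,v0,v1=[int(b/1.5625) for b in box]
    p=P[v0:v1,u0:u1].reshape(-1,3);gg=g[v0:v1,u0:u1].ravel()
    m=(p[:,2]>zlo)&(p[:,2]<zhi)&(gg>gmin);q=p[m]
    r=cv2.minAreaRect((q[:,:2]*1000).astype(np.float32))
    print(nm,m.sum(),"mean",q.mean(0).round(4),"zpct",np.percentile(q[:,2],[5,50,95]).round(4),"rect",r)
S((175,300,305,355),.035,.07,110,"lower")
S((175,290,205,260),.035,.07,110,"upper")
S((370,430,340,385),.055,.09,110,"stand")
S((385,450,225,280),.095,.13,60,"sleeve")
S((385,450,225,280),.0,.03,110,"base")
E
```

```text
bench z 0.00025971065245535365
lower 217 mean [0.4683 0.1977 0.0538] zpct [0.0486 0.0538 0.0588] rect ((467.6490173339844, 172.14820861816406), (169.46298217773438, 16.103713989257812), 88.04164123535156)
upper 175 mean [0.6396 0.2192 0.0536] zpct [0.0488 0.0537 0.059 ] rect ((636.2451782226562, 204.25758361816406), (132.69686889648438, 15.01163387298584), 76.64682006835938)
stand 568 mean [ 0.4186 -0.1082  0.0703] zpct [0.0661 0.0702 0.0744] rect ((418.598876953125, -108.28490447998047), (79.26979064941406, 49.37434768676758), 84.94414520263672)
sleeve 356 mean [ 0.6136 -0.1342  0.1113] zpct [0.1046 0.1118 0.1165] rect ((614.7586059570312, -134.23060607910156), (89.73957824707031, 27.501785278320312), 83.16439056396484)
base 201 mean [ 0.5988 -0.1146  0.0081] zpct [0.0033 0.0084 0.0126] rect ((614.8670043945312, -132.9067840576172), (99.13118743896484, 69.6726303100586), 83.69454956054688)
```

View pics/crop1.png

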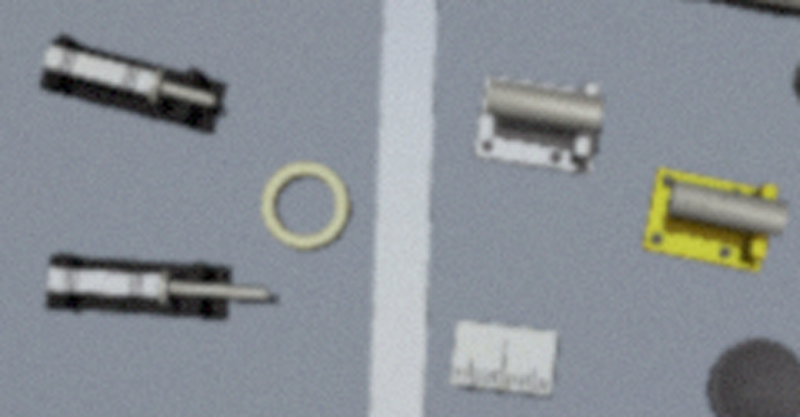

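The crop confirms it: the lower gauge, with its collar near (160,288) and rod tip near (272,295), has the long rod. The silver sleeve is at (545,105) and the stand at (505,358). The measured heights and sizes (handle top 54 mm, plate 79x49 at z 70, sleeve 90x27.5) match the description. Next I move to hover over the gauge.

Call:
play_rows(series=[[0.03,-0.037,0,0,0,0,1],[0.03,-0.037,0,0,0,0,1],[0.03,-0.037,0,0,0,0,1],[0.03,-0.037,0,0,0,0,1],[0.03,-0.037,0,0,0,0,1]])

```text
t: 0.6
position: [0.3383, -0.3505, 0.4044]
ee_rot: [-0.0, 0.975, 0.224, -0.0]
wrist_force: [0.8, -0.4, -0.2]
width: 0.0918
gripper_force: 0.0
```

Call:
play_rows(series=[[0.03,-0.037,0,0,0,0,1],[0.03,-0.037,0,0,0,0,1],[0.03,-0.037,0,0,0,0,1],[0.03,-0.037,0,0,0,0,1],[0.03,-0.037,0,0,0,0,1]])

```text
t: 1.1
position: [0.3921, -0.1186, 0.4047]
ee_rot: [0.0, 0.975, 0.224, 0.0]
wrist_force: [1.0, -0.4, 0.8]
width: 0.0919
gripper_force: 0.0
```

Call:
play_rows(series=[[0.03,-0.037,0,0,0,0,1],[0.03,-0.037,0,0,0,0,1],[0.03,-0.037,0.01,0,0,0,1],[0.03,-0.037,0.01,0,0,0,1],[0.03,-0.037,0.01,0,0,0,1]])

```text
t: 1.6
position: [0.4462, 0.1131, 0.3744]
ee_rot: [0.0, 0.975, 0.224, 0.0]
wrist_force: [1.7, -1.2, 0.6]
width: 0.0919
gripper_force: 0.0
```

Call:
play_rows(series=[[0.03,-0.037,0.01,0,0,-7.75,1],[0,0,0,0,0,-7.75,1],[0,0,0,0,0,-7.75,1],[0,0,0,0,0,-7.75,1],[0,0,0,0,0,-7.75,1]])

```text
t: 2.1
position: [0.4568, 0.1579, 0.3643]
ee_rot: [-0.0, 0.843, 0.538, -0.0]
wrist_force: [-0.4, 0.0, 0.4]
width: 0.0922
gripper_force: 0.0
```

Call:
play_rows(series=[[0,0,0,0,0,-7.75,1],[0,0,0,0,0,-7.75,1],[0,0,0,0,0,-7.75,1],[0,0,0,0,0,0,1],[0,0,0,0,0,0,1]])

```text
t: 2.6
position: [0.457, 0.1576, 0.3644]
ee_rot: [-0.0, 0.721, 0.693, -0.0]
wrist_force: [-0.1, -0.1, -0.3]
width: 0.0916
gripper_force: 0.0
```

```bash
cat >> h.py <<'E'
from scipy.spatial.transform import Rotation as Ro
def wrist(robot):
    s=robot.sense();c=robot.camera("wrist");q=s["ee_rot"]
    T=np.eye(4);T[:3,:3]=Ro.from_quat(np.r_[q[1:],q[0]]).as_matrix();T[:3,3]=s["position"]
    M=np.linalg.inv(T@np.asarray(c["hand_eye"]));c["R"],c["t"]=M[:3,:3],M[:3,3];c["T"]=T
    return c
E
python3 - <<'E'
from bench import robot
from h import *;import pickle
c=wrist(robot);pickle.dump(c,open("w1.pkl","wb"))
cv2.imwrite("pics/w1.png",cv2.resize(c["frame"][:,:,::-1],(800,600)))
print(c["fx"],-c["R"].T@c["t"],c["R"].round(2).tolist())
E
```

```text
273.0768104638077 [0.46039166 0.24141993 0.34386448] [[1.0, -0.04, -0.0], [-0.04, -0.95, 0.29], [-0.01, -0.29, -0.96]]
```

View pics/w1.png

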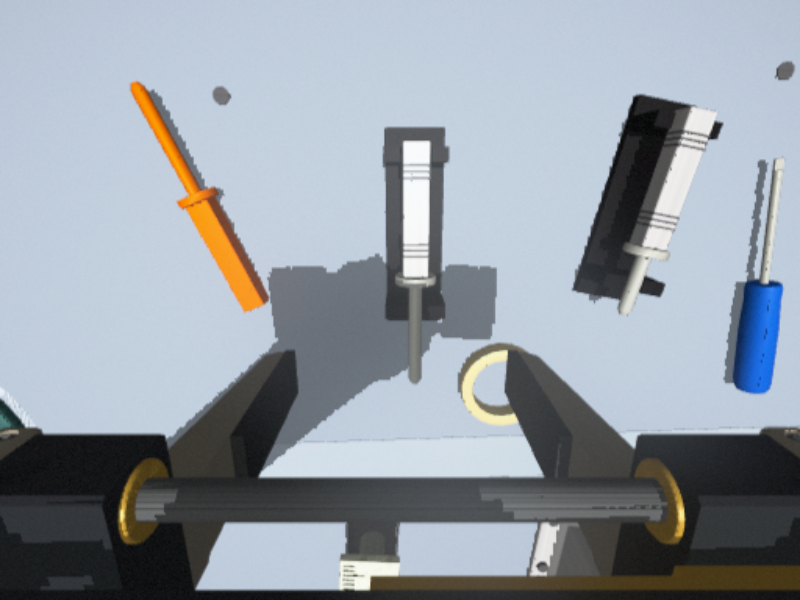

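The wrist view shows the long gauge with its handle at (403-430, 140-278), collar at (415,282) and rod tip at (415,380). The tape is well to the right. Now I measure the handle axis.

```bash
python3 - <<'E'
from h import *;import pickle
c=pickle.load(open("w1.pkl","rb"));k=.64
g=cv2.cvtColor(c["frame"],cv2.COLOR_RGB2GRAY)
m=np.zeros_like(g);m[int(132*k):int(272*k),int(392*k):int(440*k)]=1
P=cloud(c)
print("depth bench",P[60,200,2],"handle z",np.median(P[int(160*k):int(260*k),int(416*k),2]))
b=((g>190)&(m>0)).astype(np.uint8)
ct=max(cv2.findContours(b,0,2)[0],key=cv2.contourArea)[:,0]
w=plane(c,ct,.054);r=cv2.minAreaRect((w[:,:2]*1000).astype(np.float32));print(r)
# rod centreline: dark/bright columns
uv=[]
z=P[...,2]
for v in range(int(300*k),int(372*k),3):
    u=np.arange(int(395*k),int(435*k));q=P[v,u];s=(q[:,2]>.035)&(q[:,2]<.062)
    if s.sum()>2: uv.append((u[s].mean(),v))
w2=plane(c,uv,.049);print(w2[[0,-1]].round(4),len(uv))
A=np.polyfit(w2[:,1],w2[:,0],1);print("rod fit x=",A,np.polyval(A,.212))
col=P[int(270*k):int(300*k),int(400*k):int(430*k)];q=col[col[...,2]>.0565];print("collar",q.mean(0),q[:,1].min(),q[:,1].max())
b0=P[int(370*k):int(390*k),int(405*k):int(425*k)];q=b0[b0[...,2]>.035];print("tip y",q[:,1].min(),q[:,0].mean())
E
```

```text
depth bench -0.00043576444264697094 handle z 0.05341307137445753
((469.6756591796875, 225.30743408203125), (69.09040832519531, 16.914241790771484), 87.78321075439453)
[[0.4669 0.1525 0.049 ]
 [0.4646 0.0968 0.049 ]] 16
rod fit x= [0.03079725 0.46168256] 0.4682115792784942
collar [0.46758288 0.1682362  0.05834905] 0.16498753794884302 0.1711394703426808
tip y 0.08515179668073528 0.4645356661675742
```

Call:
play_rows(series=[[0.03,0.005,0.01,0,0,0,1],[0.029,0.005,0.02,0,0,0,1],[0,0,0.04,0,0,0,1],[0,0,0.038,0,0,0,1],[0,0,0,0,0,0,1]])

```text
t: 3.15
position: [0.4674, 0.2155, 0.2526]
ee_rot: [-0.002, 0.72, 0.694, -0.004]
wrist_force: [0.2, -0.2, 0.0]
width: 0.0921
gripper_force: 0.0
```

Call:
play_rows(series=[[0,0,0.02,0,0,0,1],[0,0,0.02,0,0,0,1],[0,0,0,0,0,0,1]])

```text
t: 3.45
position: [0.469, 0.2161, 0.2164]
ee_rot: [-0.0, 0.72, 0.694, -0.001]
wrist_force: [0.1, -0.5, 0.3]
width: 0.0923
gripper_force: 0.0
```

Call:
play_rows(series=[[0,0,0,0,0,0,0],[0,0,0,0,0,0,0],[0,0,0,0,0,0,0],[0,0,0,0,0,0,0],[0,0,0,0,0,0,0]], grip_force=30)

```text
t: 3.95
position: [0.4693, 0.2164, 0.2171]
ee_rot: [0.0, 0.72, 0.694, 0.0]
wrist_force: [0.3, -0.3, 0.0]
width: 0.0542
gripper_force: 0.0
```

Call:
play_rows(series=[[0,0,0,0,0,0,0],[0,0,0,0,0,0,0],[0,0,0,0,0,0,0],[0,0,0,0,0,0,0],[0,0,0,0,0,0,0]])

```text
t: 4.45
position: [0.4691, 0.2164, 0.2166]
ee_rot: [-0.0, 0.72, 0.694, -0.0]
wrist_force: [-0.5, 0.3, -0.7]
width: 0.0176
gripper_force: 30.0
```

Call:
play_rows(series=[[0,0,0,0,0,0,0],[0,0,0,0,0,0,0]])

```text
t: 4.65
position: [0.4691, 0.2164, 0.2166]
ee_rot: [-0.0, 0.72, 0.694, -0.0]
wrist_force: [0.4, 0.7, -1.0]
width: 0.0176
gripper_force: 30.0
```

Call:
play_rows(series=[[0,0,-0.01,0,0,0,0],[0,0,-0.02,0,0,0,0],[0,0,-0.03,0,0,0,0],[0,0,-0.03,0,0,0,0],[0,0,-0.02,0,0,0,0]])

```text
t: 5.15
position: [0.4691, 0.2167, 0.3291]
ee_rot: [0.0, 0.72, 0.694, 0.001]
wrist_force: [0.2, -0.6, -1.8]
width: 0.0175
gripper_force: 30.0
```

Call:
play_rows(series=[[-0.02,0.025,0,0,0,0,0],[-0.03,0.035,0,0,0,0,0],[-0.03,0.038,0,0,0,0,0],[-0.03,0.037,0,0,0,0,0],[-0.02,0.025,0,0,0,0,0]])

```text
t: 5.65
position: [0.6264, 0.0772, 0.327]
ee_rot: [0.001, 0.721, 0.693, -0.0]
wrist_force: [0.3, 1.8, -1.0]
width: 0.0177
gripper_force: 30.0
```

Call:
play_rows(series=[[-0.013,0.015,0,0,0,2.35,0],[0,0,0,0,0,2.35,0],[0,0,0.02,0,0,0,0],[0,0,0,0,0,0,0],[0,0,0,0,0,0,0]])

```text
t: 6.15
position: [0.6386, 0.0673, 0.3068]
ee_rot: [-0.0, 0.747, 0.664, -0.0]
wrist_force: [0.7, 0.0, -1.1]
width: 0.0179
gripper_force: 30.0
```

```bash
python3 - <<'E'
from bench import robot
from h import *;import pickle
s=robot.sense();print(s["position"],s["ee_rot"],s["wrist_force"],s["width"])
c=wrist(robot);d={n:robot.camera(n) for n in("scene","top")};d["w"]=c
pickle.dump(d,open("d2.pkl","wb"))
a=cv2.resize(c["frame"][:,:,::-1],(800,600))
cv2.imwrite("pics/w2.png",a)
t=cv2.resize(d["top"]["frame"][125:215,200:320,::-1],(800,600),interpolation=cv2.INTER_CUBIC);cv2.imwrite("pics/t2.png",t)
E
```

```text
[0.63860786 0.06725965 0.30676426] [-4.45316174e-04  7.47460593e-01  6.64305886e-01 -3.91327727e-04] [ 0.71550215  0.00811017 -1.05537817] 0.017935654279063528
```

View pics/w2.png

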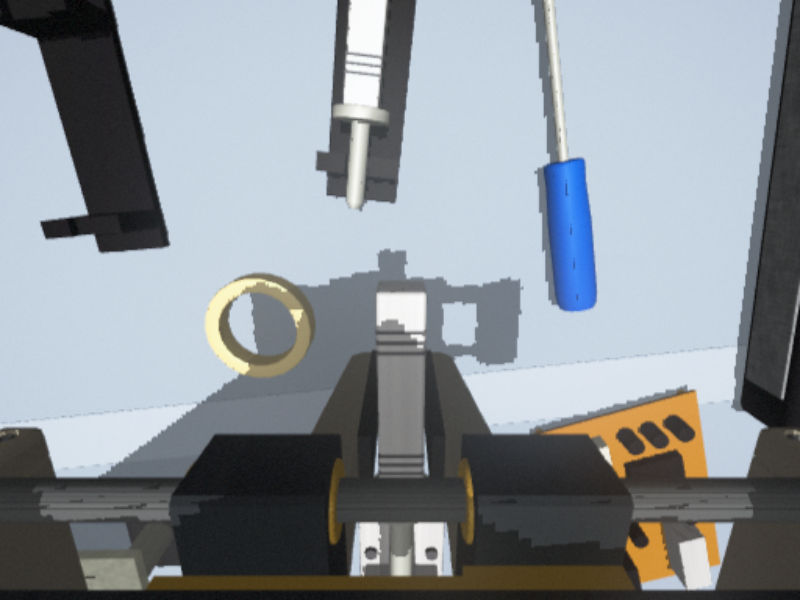

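View pics/t2.png

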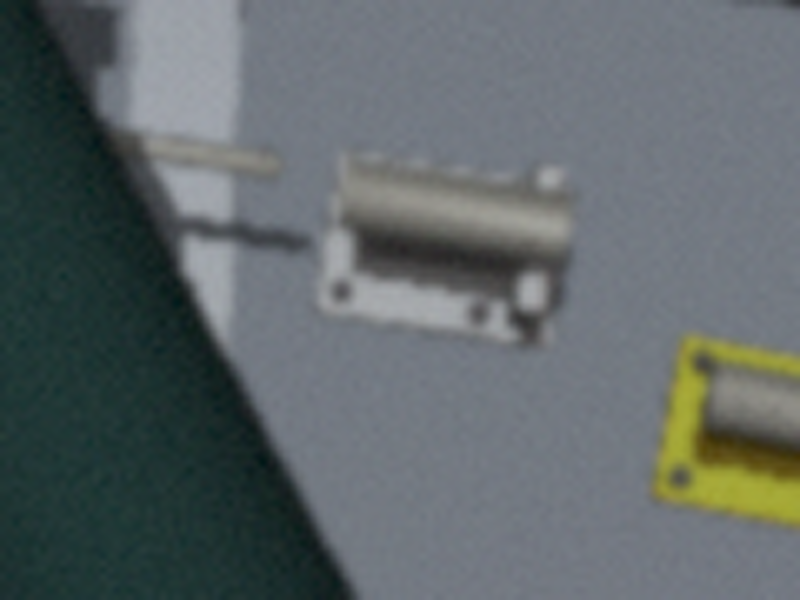

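The wrist view shows the handle held straight between the pads at (400,350). The top crop shows the rod tip at (278,163), about 25 mm short of the sleeve's near end at (340,190), and offset slightly to +x. Now I compare the two axes numerically.

```bash
cat > rel.py <<'E'
from h import *;import pickle,sys
d=pickle.load(open(sys.argv[1],"rb"));zr=float(sys.argv[2])
def run(c,cand,zax):
    # masked pixel centroids per cross-section, ray-cast on axis height
    v,u=np.nonzero(cand)
    w=plane(c,np.c_[u,v],zax)
    A=np.polyfit(w[:,1],w[:,0],1)
    for _ in range(3):
        bins=np.round(w[:,1]/.003).astype(int)
        p=[]
        for b in np.unique(bins)[1:-1]:
            q=w[bins==b]; p.append([q[:,1].mean(),(q[:,0].min()+q[:,0].max())/2,np.ptp(q[:,0])])
    p=np.array(p);A=np.polyfit(p[:,0],p[:,1],1);res=p[:,1]-np.polyval(A,p[:,0])
    return A,w[:,1].min(),w[:,1].max(),np.median(p[:,2]),res.std(),len(v)
for n in("top","scene"):
    c=d[n];P=cloud(c);x,y,z=P[...,0],P[...,1],P[...,2]
    S=(abs(x-.615)<.04)&(abs(y+.134)<.055)&(z>.088)&(z<.13)
    R=(abs(x-.63)<.03)&(y<.0)&(y>-.085)&(abs(z-zr)<.02)
    for nm,m,za in(("sleeve",S,.1),("rod",R,zr)):
        m=cv2.morphologyEx(m.astype(np.uint8),cv2.MORPH_OPEN,np.ones((2,2)))
        A,a,b,w,r,k=run(c,m>0,za)
        print(n,nm,"slope %.4f x@mouth(-.089) %.4f y %.4f..%.4f w %.4f res %.4f n %d"%(A[0],np.polyval(A,-.089),a,b,w,r,k),"zmed",np.median(z[m>0]).round(4),np.percentile(z[m>0],[5,95]).round(4))
E
python3 rel.py d2.pkl .1352
```

```text
top sleeve slope 0.1279 x@mouth(-.089) 0.6189 y -0.1812..-0.0921 w 0.0264 res 0.0008 n 365 zmed 0.1114 [0.0583 0.1169]
top rod slope 0.1086 x@mouth(-.089) 0.6197 y -0.0685..-0.0048 w 0.0077 res 0.0007 n 100 zmed 0.1382 [-0.0026  0.143 ]
scene sleeve slope 0.1275 x@mouth(-.089) 0.6238 y -0.1730..-0.0824 w 0.0274 res 0.0004 n 498 zmed 0.1099 [0.0818 0.1145]
scene rod slope 0.1174 x@mouth(-.089) 0.6240 y -0.0593..0.0015 w 0.0096 res 0.0004 n 132 zmed 0.1372 [-0.001   0.1406]
```

Call:
play_rows(series=[[0,0,0.018,0,0,0.3,0],[0,0,0.017,0,0,0.2,0],[0,0,0,0,0,0,0],[0,0,0,0,0,0,0]])

```text
t: 6.7
position: [0.6386, 0.0672, 0.2704]
ee_rot: [-0.001, 0.75, 0.661, -0.001]
wrist_force: [0.2, 0.9, -1.3]
width: 0.0177
gripper_force: 30.0
```

```bash
cat > snap.py <<'E'
from bench import robot
import pickle,sys
s=robot.sense();print(s["t"],s["position"].round(4),s["ee_rot"].round(4),s["wrist_force"].round(2))
pickle.dump({n:robot.camera(n) for n in("scene","top")},open(sys.argv[1],"wb"))
E
python3 snap.py d3.pkl; python3 rel.py d3.pkl .1;python3 snap.py d4.pkl; python3 rel.py d4.pkl .1
```

```text
6.7 [0.6386 0.0672 0.2704] [-7.000e-04  7.504e-01  6.610e-01 -8.000e-04] [ 0.16  0.95 -1.34]
top sleeve slope 0.1258 x@mouth(-.089) 0.6187 y -0.1812..-0.0921 w 0.0264 res 0.0005 n 369 zmed 0.1114 [0.058  0.1167]
top rod slope 0.1317 x@mouth(-.089) 0.6170 y -0.0686..-0.0109 w 0.0079 res 0.0006 n 79 zmed 0.1024 [-0.0007  0.1079]
scene sleeve slope 0.1291 x@mouth(-.089) 0.6240 y -0.1730..-0.0824 w 0.0274 res 0.0006 n 496 zmed 0.1097 [0.0826 0.1145]
scene rod slope 0.1285 x@mouth(-.089) 0.6227 y -0.0605..0.0023 w 0.0098 res 0.0004 n 126 zmed 0.1004 [-0.0024  0.1047]
6.8 [0.6391 0.0675 0.2718] [-0.000e+00  7.504e-01  6.610e-01  2.000e-04] [ 0.2  -0.44 -2.14]
top sleeve slope 0.1258 x@mouth(-.089) 0.6187 y -0.1812..-0.0921 w 0.0264 res 0.0005 n 369 zmed 0.1116 [0.0583 0.1167]
top rod slope 0.1144 x@mouth(-.089) 0.6185 y -0.0686..-0.0108 w 0.0079 res 0.0005 n 86 zmed 0.103 [-0.0019  0.108 ]
scene sleeve slope 0.1270 x@mouth(-.089) 0.6239 y -0.1730..-0.0824 w 0.0274 res 0.0004 n 496 zmed 0.1097 [0.0811 0.1142]
scene rod slope 0.1265 x@mouth(-.089) 0.6230 y -0.0582..0.0023 w 0.0074 res 0.0003 n 122 zmed 0.1019 [-0.0023  0.1052]
```

```bash
python3 - <<'E'
import pickle,cv2
f=pickle.load(open("d4.pkl","rb"))["scene"]["frame"]
cv2.imwrite("pics/s4.png",cv2.resize(f[200:260,205:305,::-1],(800,480),interpolation=cv2.INTER_CUBIC))
E
```

```text
(no output)
```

View pics/s4.png

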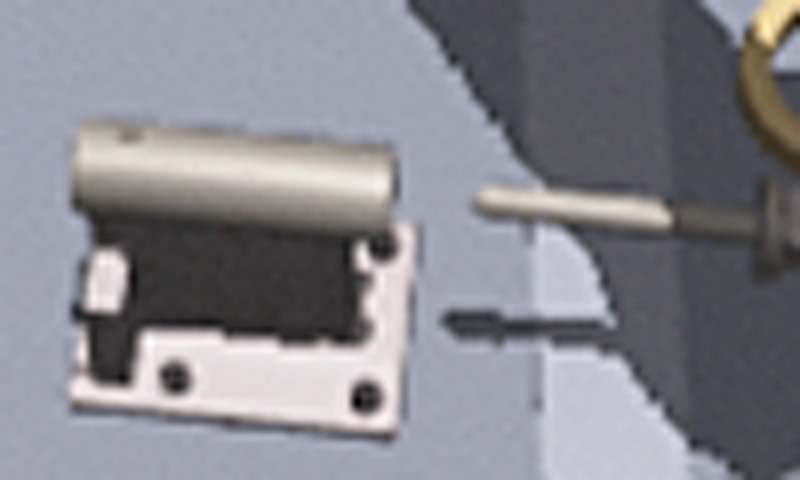

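The scene crop shows the sleeve axis running from about (80,165) to (385,187) and the rod from (480,200) to (660,209). The rod may sit a little low in the image, so I check with sub-pixel edge profiles.

```bash
cat > edge.py <<'E'
from h import *;import pickle,sys
d=pickle.load(open(sys.argv[1],"rb"));n=sys.argv[2];za=.1
c=d[n];g=cv2.GaussianBlur(cv2.cvtColor(c["frame"],cv2.COLOR_RGB2GRAY),(3,1),0).astype(np.float32)
def px(X): q=np.asarray(c["R"])@X+c["t"];return np.array([c["fx"]*q[0]/q[2]+c["cx"],c["fy"]*q[1]/q[2]+c["cy"]])
dx={"top":(0,0),"scene":(.0045,.009)}[n]
ax=lambda y,off:np.array([.619+dx[0]+.126*(y+.089)+off,y+dx[1],za])
for nm,ys in(("sleeve",np.arange(-.17,-.094,.012)),("rod",np.arange(-.063,-.03,.006))):
  for y in ys:
    offs=np.arange(-.026,.0261,.001);uv=np.array([px(ax(y,o)) for o in offs]).astype(np.float32)
    pr=cv2.remap(g,uv[None,:,0],uv[None,:,1],cv2.INTER_LINEAR)[0]
    print(nm,"%.3f"%y,pr[::2].astype(int).tolist())
E
python3 edge.py d4.pkl scene;python3 edge.py d4.pkl top
```

```text
sleeve -0.170 [164, 165, 166, 160, 150, 141, 139, 143, 172, 208, 219, 216, 195, 171, 152, 133, 117, 97, 75, 57, 48, 55, 53, 57, 71, 95, 135]
sleeve -0.158 [164, 164, 164, 164, 158, 155, 160, 177, 193, 208, 217, 214, 198, 173, 154, 136, 119, 102, 79, 58, 51, 51, 53, 53, 53, 54, 55]
sleeve -0.146 [166, 166, 167, 159, 144, 133, 157, 175, 193, 210, 223, 222, 200, 175, 154, 139, 122, 103, 80, 61, 51, 54, 55, 55, 54, 53, 56]
sleeve -0.134 [165, 165, 165, 166, 157, 151, 155, 173, 192, 212, 221, 218, 204, 178, 156, 139, 125, 105, 80, 60, 53, 53, 54, 55, 55, 54, 53]
sleeve -0.122 [165, 165, 166, 159, 143, 128, 153, 172, 192, 213, 228, 225, 205, 181, 160, 143, 128, 108, 86, 64, 47, 54, 56, 56, 55, 54, 54]
sleeve -0.110 [164, 165, 166, 164, 152, 145, 151, 170, 190, 212, 225, 225, 212, 186, 164, 145, 128, 111, 88, 62, 47, 45, 49, 49, 50, 50, 50]
sleeve -0.098 [163, 164, 165, 160, 147, 130, 149, 166, 185, 205, 220, 220, 200, 176, 156, 143, 129, 114, 90, 68, 59, 51, 103, 172, 210, 216, 217]
rod -0.063 [106, 119, 130, 149, 153, 160, 168, 166, 155, 165, 190, 201, 171, 114, 109, 143, 170, 166, 164, 1
[... 1856 characters left out ...]
00, 78, 67, 67, 75, 92, 109, 117, 118, 116, 113, 114, 120, 132, 128, 120, 114, 118, 120, 121, 120, 121, 120, 121, 121, 120, 120]
rod -0.051 [106, 90, 72, 67, 77, 93, 108, 116, 118, 116, 112, 113, 122, 131, 134, 120, 116, 117, 120, 123, 123, 123, 125, 124, 123, 123, 123]
rod -0.045 [133, 106, 81, 69, 79, 98, 120, 137, 142, 138, 132, 126, 129, 134, 131, 124, 126, 138, 145, 149, 149, 149, 149, 148, 147, 147, 148]
rod -0.039 [131, 95, 77, 76, 91, 119, 145, 158, 161, 157, 146, 134, 130, 139, 138, 138, 143, 156, 161, 163, 164, 163, 163, 163, 163, 163, 162]
rod -0.033 [134, 110, 84, 81, 98, 123, 149, 161, 161, 155, 144, 128, 130, 137, 142, 137, 142, 151, 160, 164, 164, 164, 163, 163, 163, 163, 162]
```

Within about 1 mm both views agree the rod is lined up, and the tip gap is 23 mm. I'll insert gently and watch the wrist force.

Call:
play_rows(series=[[-0.01,0,0,0,0,0,0],[-0.01,0,0,0,0,0,0],[-0.003,0,0,0,0,0,0],[-0.003,0,0,0,0,0,0],[0,0,0,0,0,0,0]])

```text
t: 7.4
position: [0.6356, 0.0406, 0.2717]
ee_rot: [0.0, 0.751, 0.661, -0.0]
wrist_force: [-0.1, 0.0, -1.8]
width: 0.0181
gripper_force: 30.0
```

Call:
play_rows(series=[[-0.002,0,0,0,0,0,0],[-0.002,0,0,0,0,0,0],[-0.002,0,0,0,0,0,0],[0,0,0,0,0,0,0]])

```text
t: 7.8
position: [0.6348, 0.0352, 0.2716]
ee_rot: [0.0, 0.751, 0.661, -0.0]
wrist_force: [1.0, 0.0, -0.9]
width: 0.0177
gripper_force: 30.0
```

Call:
play_rows(series=[[-0.003,0,0,0,0,0,0],[-0.003,0,0,0,0,0,0],[-0.003,0,0,0,0,0,0],[0,0,0,0,0,0,0]])

```text
t: 8.2
position: [0.6337, 0.0257, 0.2716]
ee_rot: [0.0, 0.751, 0.661, -0.0]
wrist_force: [0.6, -0.3, -1.9]
width: 0.0177
gripper_force: 30.0
```

```bash
python3 snap.py d5.pkl; python3 - <<'E'
import pickle,cv2,numpy as np
d=pickle.load(open("d5.pkl","rb"))
a=cv2.resize(d["scene"]["frame"][200:260,205:305,::-1],(500,300),interpolation=cv2.INTER_CUBIC)
b=cv2.resize(d["top"]["frame"][135:195,215:315,::-1],(500,300),interpolation=cv2.INTER_CUBIC)
cv2.imwrite("pics/s5.png",np.vstack([a,b]))
E
```

```text
8.2 [0.6337 0.0257 0.2716] [ 1.000e-04  7.508e-01  6.606e-01 -2.000e-04] [ 0.64 -0.31 -1.92]
```

View pics/s5.png

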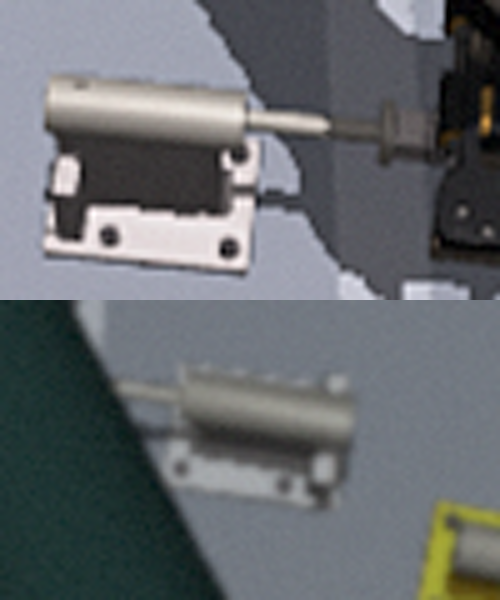

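The rod enters the mouth centrally (scene part at (247,117)) with no side force. I keep going.

Call:
play_rows(series=[[-0.004,0,0,0,0,0,0],[-0.004,0,0,0,0,0,0],[-0.004,0,0,0,0,0,0],[-0.004,0,0,0,0,0,0],[-0.004,0,0,0,0,0,0]])

```text
t: 8.8
position: [0.6311, 0.0062, 0.2717]
ee_rot: [0.0, 0.751, 0.661, -0.0]
wrist_force: [-0.1, -0.6, -0.9]
width: 0.0179
gripper_force: 30.0
```

Call:
play_rows(series=[[-0.003,0,0,0,0,0,0],[-0.003,0,0,0,0,0,0],[-0.003,0,0,0,0,0,0],[-0.003,0,0,0,0,0,0],[0,0,0,0,0,0,0]])

```text
t: 9.3
position: [0.6296, -0.0058, 0.2716]
ee_rot: [0.0, 0.751, 0.661, -0.0]
wrist_force: [0.8, 0.0, -1.8]
width: 0.0176
gripper_force: 30.0
```

Call:
play_rows(series=[[-0.004,0,0,0,0,0,0],[-0.004,0,0,0,0,0,0],[-0.004,0,0,0,0,0,0],[-0.004,0,0,0,0,0,0],[0,0,0,0,0,0,0]])

```text
t: 9.8
position: [0.6276, -0.0221, 0.2716]
ee_rot: [0.0, 0.751, 0.66, -0.0]
wrist_force: [-0.4, -0.5, -2.2]
width: 0.0175
gripper_force: 30.0
```

Call:
play_rows(series=[[-0.002,0,0,0,0,0,0],[-0.001,0,0,0,0,0,0],[-0.001,0,0,0,0,0,0],[-0.001,0,0,0,0,0,0],[0,0,0,0,0,0,0]])

```text
t: 10.3
position: [0.627, -0.0261, 0.2717]
ee_rot: [0.0, 0.75, 0.661, -0.0]
wrist_force: [-0.3, -0.6, -1.4]
width: 0.0176
gripper_force: 30.0
```

```bash
python3 snap.py d6.pkl; python3 - <<'E'
from h import *;import pickle
c=pickle.load(open("d6.pkl","rb"))["scene"];g=cv2.cvtColor(c["frame"],cv2.COLOR_RGB2GRAY)
P=cloud(c);m=(P[...,2]>.107)&(P[...,2]<.125)&(abs(P[...,0]-.625)<.04)&(P[...,1]<-.03)&(P[...,1]>-.1)
p=P[m];print(np.histogram(p[:,1],np.arange(-.1,-.03,.003)))
E
```

```text
10.3 [ 0.627  -0.0261  0.2717] [ 0.      0.7505  0.6609 -0.    ] [-0.26 -0.58 -1.36]
(array([ 8, 11, 15,  9,  9,  3,  0,  7, 10,  9,  7,  5,  4, 12,  2,  0,  0,
        0,  0,  1,  0,  0,  0]), array([-0.1  , -0.097, -0.094, -0.091, -0.088, -0.085, -0.082, -0.079,
       -0.076, -0.073, -0.07 , -0.067, -0.064, -0.061, -0.058, -0.055,
       -0.052, -0.049, -0.046, -0.043, -0.04 , -0.037, -0.034, -0.031]))
```

Call:
play_rows(series=[[-0.002,0,0,0,0,0,0],[-0.001,0,0,0,0,0,0],[-0.001,0,0,0,0,0,0],[-0.001,0,0,0,0,0,0],[0,0,0,0,0,0,0]])

```text
t: 10.9
position: [0.6263, -0.0313, 0.2716]
ee_rot: [0.0, 0.751, 0.661, -0.0]
wrist_force: [0.4, -0.8, -1.8]
width: 0.018
gripper_force: 30.0
```

Call:
play_rows(series=[[-0.001,0,0,0,0,0,0],[-0.001,0,0,0,0,0,0],[0,0,0,0,0,0,0]])

```text
t: 11.2
position: [0.6261, -0.0332, 0.2717]
ee_rot: [0.0, 0.751, 0.661, -0.0]
wrist_force: [-0.4, 0.4, -1.1]
width: 0.018
gripper_force: 30.0
```

Call:
play_rows(series=[[-0.001,0,0,0,0,0,0],[-0.001,0,0,0,0,0,0],[0,0,0,0,0,0,0]])

```text
t: 11.5
position: [0.6259, -0.0348, 0.2717]
ee_rot: [-0.0, 0.75, 0.661, 0.0]
wrist_force: [0.1, 0.5, -1.6]
width: 0.0174
gripper_force: 30.0
```

Call:
play_rows(series=[[-0.001,0,0,0,0,0,0],[0,0,0,0,0,0,0]])

```text
t: 11.7
position: [0.6257, -0.035, 0.2717]
ee_rot: [-0.0, 0.75, 0.661, 0.001]
wrist_force: [0.4, 3.9, -2.7]
width: 0.018
gripper_force: 30.0
```

Contact: the y force rises to 4 N and the advance stops. I press slightly more and hold.

Call:
play_rows(series=[[-0.001,0,0,0,0,0,0],[0,0,0,0,0,0,0],[0,0,0,0,0,0,0],[0,0,0,0,0,0,0]])

```text
t: 12.1
position: [0.6257, -0.0352, 0.2718]
ee_rot: [-0.001, 0.75, 0.661, 0.001]
wrist_force: [0.6, 5.0, -2.0]
width: 0.0177
gripper_force: 30.0
```

```bash
python3 snap.py d7.pkl; python3 - <<'E'
import pickle,cv2
f=pickle.load(open("d7.pkl","rb"))["scene"]["frame"]
cv2.imwrite("pics/s7.png",cv2.resize(f[200:260,205:305,::-1],(800,480),interpolation=cv2.INTER_CUBIC))
E
```

```text
12.1 [ 0.6257 -0.0352  0.2718] [-7.000e-04  7.500e-01  6.615e-01  1.100e-03] [ 0.56  5.03 -1.98]
```

View pics/s7.png

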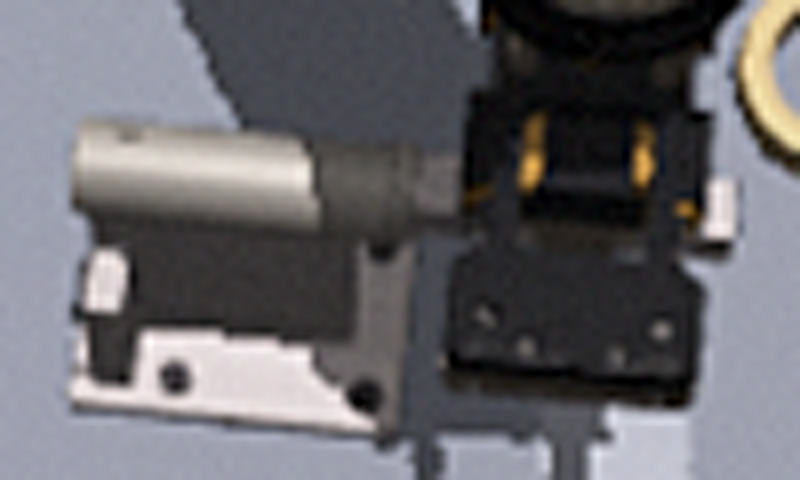

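The collar sits against the mouth at about (400,190). Next I draw the rod out along the axis, and then measure the stand in both cameras using the sleeve contact as reference.

Call:
play_rows(series=[[0.003,0,0,0,0,0,0],[0.005,0,0,0,0,0,0],[0.01,0,0,0,0,0,0],[0.015,0,0,0,0,0,0],[0.015,0,0,0,0,0,0]])

```text
t: 12.7
position: [0.6318, 0.0121, 0.2717]
ee_rot: [-0.0, 0.75, 0.661, 0.0]
wrist_force: [-0.7, -0.5, -2.3]
width: 0.0176
gripper_force: 30.0
```

Call:
play_rows(series=[[0.015,0,0,0,0,0,0],[0.015,0,0,0,0,0,0],[0.015,0,0,0,0,0,0],[0.015,0,0,0,0,0,0],[0.01,0,0,0,0,0,0]])

```text
t: 13.2
position: [0.6405, 0.0822, 0.2717]
ee_rot: [-0.0, 0.75, 0.661, 0.0]
wrist_force: [-0.1, 0.3, -2.2]
width: 0.0178
gripper_force: 30.0
```

Call:
play_rows(series=[[0.005,0,0,0,0,0,0],[0,0,0,0,0,0,0],[0,0,0,0,0,0,0]])

```text
t: 13.5
position: [0.6412, 0.0844, 0.2715]
ee_rot: [0.0, 0.751, 0.661, -0.0]
wrist_force: [-0.6, -0.1, -2.6]
width: 0.0176
gripper_force: 30.0
```

```bash
python3 snap.py d8.pkl; python3 - <<'E'
from h import *;import pickle
d=pickle.load(open("d0.pkl","rb"));e=pickle.load(open("d8.pkl","rb"))
for n in("top","scene"):
    c=d[n];g=cv2.cvtColor(c["frame"],cv2.COLOR_RGB2GRAY);P=cloud(c)
    m=((abs(P[...,0]-.42)<.05)&(abs(P[...,1]+.107)<.06)&(P[...,2]>.06)&(P[...,2]<.08)).astype(np.uint8)
    ct=max(cv2.findContours(m,0,2)[0],key=cv2.contourArea)[:,0]
    print(n,"plate",cv2.minAreaRect((plane(c,ct,.07)[:,:2]*1000).astype(np.float32)))
    P=cloud(e[n]);z=P[...,2]
    m=(abs(P[...,0]-.63)<.03)&(P[...,1]<.02)&(P[...,1]>-.085)&(abs(z-.1)<.015);p=P[m]
    i=p[:,1]<p[:,1].min()+.006
    print("tip",p[:,1].min(),p[i].mean(0).round(4),m.sum())
E
```

```text
13.5 [0.6412 0.0844 0.2715] [ 2.000e-04  7.507e-01  6.606e-01 -4.000e-04] [-0.58 -0.09 -2.56]
top plate ((418.4684143066406, -108.65223693847656), (79.97498321533203, 49.78562545776367), 84.92059326171875)
tip -0.050082210785159155 [ 0.6247 -0.0469  0.1042] 90
scene plate ((422.9051208496094, -104.14529418945312), (79.8097152709961, 53.864768981933594), 84.66898345947266)
tip -0.08494775630008124 [ 0.6167 -0.0848  0.103 ] 139
```

Call:
play_rows(series=[[0,0,-0.015,0,0,-1.05,0],[0,0,-0.015,0,0,-1.05,0],[-0.008,-0.02,0,0,0,0,0],[-0.013,-0.034,0,0,0,0,0],[-0.013,-0.034,0,0,0,0,0]])

```text
t: 14.1
position: [0.5498, 0.059, 0.3032]
ee_rot: [0.001, 0.738, 0.675, 0.001]
wrist_force: [0.1, 0.9, -1.0]
width: 0.0175
gripper_force: 30.0
```

Call:
play_rows(series=[[-0.013,-0.034,0,0,0,0,0],[-0.013,-0.034,0,0,0,0,0],[-0.012,-0.03,0,0,0,0,0],[-0.006,-0.018,0,0,0,0,0],[0,0,0,0,0,0,0]])

```text
t: 14.6
position: [0.4292, 0.0251, 0.3028]
ee_rot: [0.001, 0.738, 0.675, -0.001]
wrist_force: [-0.4, -0.6, -1.5]
width: 0.0178
gripper_force: 30.0
```

Call:
play_rows(series=[[0,0,0.015,0,0,0,0],[0,0,0.015,0,0,0,0],[0,0,0.01,0,0,0,0],[0,0,0,0,0,0,0],[0,0,0,0,0,0,0]])

```text
t: 15.1
position: [0.4316, 0.0261, 0.2621]
ee_rot: [0.0, 0.738, 0.675, 0.0]
wrist_force: [0.1, -0.5, -1.6]
width: 0.018
gripper_force: 30.0
```

```bash
python3 snap.py d9.pkl; python3 - <<'E'
import pickle,cv2,numpy as np
d=pickle.load(open("d9.pkl","rb"))
a=cv2.resize(d["scene"]["frame"][135:195,200:300,::-1],(600,360)[:2],interpolation=cv2.INTER_CUBIC)[:300]
b=cv2.resize(d["top"]["frame"][210:260,215:315,::-1],(600,300),interpolation=cv2.INTER_CUBIC)
cv2.imwrite("pics/s9.png",np.vstack([a,b]))
E
```

```text
15.1 [0.4316 0.0261 0.2621] [1.000e-04 7.380e-01 6.748e-01 4.000e-04] [ 0.14 -0.52 -1.63]
```

View pics/s9.png

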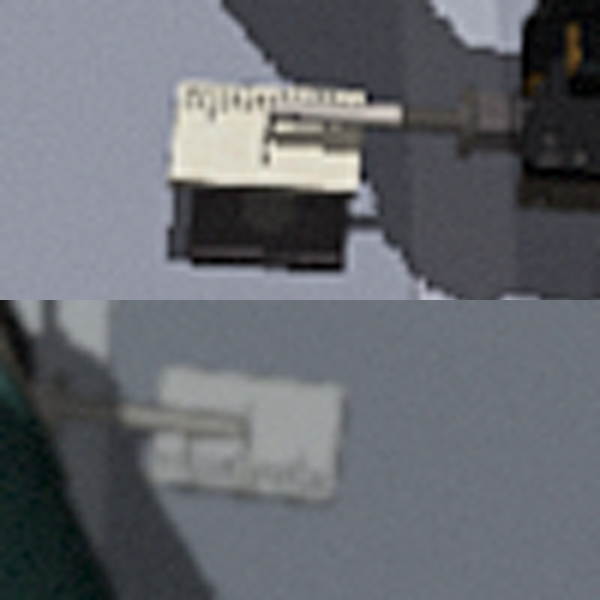

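Both views show the tip over the plate's middle: in the top part the tip is at (248,427) and the plate centre at (248,433). The rod is parallel to the plate's long side, with its shadow showing a gap. I hand it in.

```bash
python3 -c "
from bench import robot
s=robot.sense();print(s['gripper_force'],abs(s['qd']).max());print(robot.sign_off())"
```

```text
29.99958246946335 0.0042350453132154854
the job is handed in; nothing more can be done
None
```

The long gauge was seated in the sleeve until its collar stopped (about 5 N), drawn right out, and handed in held still with its tip about 20 mm above the plate's middle; the sign-off gave no verdict, so I don't know how it was judged.

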